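# Hasp a sprung tool case shut

### The arm

A 6-joint arm with a two-finger parallel gripper is mounted at the origin on the work surface. World frame = base frame: x ahead of the robot, y to its left, z up, the work surface at z = 0. Lengths are in mm, angles in rad, forces in N, time in s.
With the tool pointing down it reaches from about 300 to 775 mm from the base axis. Payload 14.6 kg.
Tool frame: the origin (TCP) lies at the very end of the fingers, on their centre line; the grasp point (between the pads) lies 19 mm behind it; z points along the fingers, y is the line along which they close (so a half turn about z gives the same grasp; the last joint's range is limited). The gripper opens to 94 mm and grips with 3 to 60 N. Pads are 16 mm wide; open, the fingers measure 119 mm over their backs; the gripper's body (75 mm by 177 mm) begins 78 mm behind the grasp point.
Start: joints at [-1.373, 0.3, 1.521, -0, 1.321, -0.067], TCP at [143.937, -530.821, 205.446] pointing down, gripper open.
Joint ranges: [-3.03, 3.03], [-0.79, 2.21], [0.23, 2.52], [-1.04, 4.18], [0, 3.07], [-2.55, 2.55]. Speed limits (rad/s): [2.22, 2.22, 2.57, 3.14, 3.14, 3.14].

### API

Orientations are given as [roll, pitch, yaw] about the fixed x, y, z axes, in that order (R = Rz(yaw) Ry(pitch) Rx(roll)).
In Python, from cell import manip gives the robot as it stands.
- The arm moves only by the tool servo_tool, never from a script. Its argument "rows" is a list of rows, each a list of 7 numbers: the turn, a rotation vector about the world's x, y, z in degrees, then the shift along the world's x, y, z in mm, then the closure, from 0 (fully open) to 1 (shut). In form: [[rx, ry, rz, dx, dy, dz, fingers], ...]. A call has 1 to 20 rows; each row shifts and turns the commanded pose from where the row before left it; what a row does not reach is not made up. A row lasts 1/8 s, in which the tool goes at most 62.5 mm and 10.7 degrees, less where a joint would pass 70% of its speed; a pose out of reach is approached as far as the arm can. A call with a gripper value outside its range is refused whole. The fingers move at their own pace and stop on an object; "grip_force" is the grip in N (left out, the last holds). Time passes only in rows, so rows that do not move let the fingers close. It gives the time, the measured TCP pose, the force, the opening and the grip force at its end, in the units of the state.
- manip.read_state(): the state, without advancing time (a new reading comes with each control period).
- manip.camera(name): name is "scene" or "side" or "wrist"; returns the picture (384x512x3 uint8, red, green, blue); there is no depth.
- manip.camera_info(name): a dict with "fx", "fy", "cx", "cy" (pixels), "position" and "rotation" of the camera in the world; the wrist camera has in their place "T_tool_cam" (4x4, takes a point from camera to tool coordinates, whose origin is the TCP and whose axes are the flange's). Camera axes: x right, y down, z forward; pixel columns grow to the right and rows downward; lengths in mm; the calibration is good to about 2 mm. A picture is of the moment at which its call begins: read the wrist's pose just before it. camera_info takes no time and is no camera call.
- manip.sign_off(): hands the job in; it is judged then, once.
The state is a dict: "clock": time; "joints": joint angles; "qd": joint speeds; "effort": joint torques, N m; "eef_pos": TCP position; "eef_rot": TCP orientation; "wrist_force": force on the tool from outside, world axes, zero at the start; "moment": the same for the moment, N m; "finger_gap": finger opening in mm; "finger_force": force on a finger pad.
Only numpy, scipy, OpenCV 4.12 (cv2) and the standard library are available. Lean on these libraries where they do the work, as an engineer would, in place of code of your own. Each camera call takes 0.05 s, during which the arm holds its last target. There are 200 camera calls.

### The job

Fasten the blue tool case: its thick rubber seal holds the lid ajar, so press the lid down until you feel it stop and, while it is down, sweep the steel hasp round until it lies fully over the brass stud of the orange catch; then let go, so that the stud rises into the hasp's slot and the hasp holds the lid down. Press firmly but never with more than 35 N on the lid, and leave the cordless drill, the white tub and the roll of tape where they stand.

Things in the scene. Friction and masses are not known exactly. Their poses are not given: they have to be found in the camera images.
- case: Blue plastic tool case, fixed to the bench: 240 deep (x) by 340 wide (y), rim 100 high. Origin: centre of its underside; x points from its front (hasp side, towards the robot at yaw 0) to its rear, y to its left, z up. In this frame (mm) the hasp's pivot stands on a front lug at (-138, -100), the catch at (-97, 13), and the lid's hinge runs along y at x=120, z=100.
- lid_front (a point): Middle of the front edge of the lid's upper face. The lid is a flat plate 14 thick over the whole 240 x 340; it may be pressed anywhere (ribs 2 high on its left half only). Ajar, this edge is 148 above the bench. Pressed down it stops firmly on the catch bolt's foot, set differently each time and out of sight: this edge is then 120 to 134 above the bench. Feel for the stop.
- lid (a joint): Lid angle (rad) on its rear hinge, sprung open by the seal: 0.117 = ajar, as it stands when free; 0.00 to 0.06 = pressed down onto its firm stop, which differs each time. Pushing it down near the front takes about 5 N at first and up to 15 N near the stop, then the force rises steeply. Held by the hasp it rests at about 0.076. The reading is noisy (0.01).
- hasp (a joint): Hasp angle (rad) about its vertical pivot: 0 = closed, on its end stop, slot over the stud; positive = swung back over the lid, clockwise from above (limit 1.3). Turns easily, stays where left, swings in a level plane. In the case's frame it points along (sin(0.35+angle), cos(0.35+angle)). With the lid ajar the catch blocks it; it clears the stud only with the lid on its firm stop.
- hasp_slot (a point): Centre of the hasp's slot, on its upper face. The hasp is a flat steel strap 28 wide, 8 thick, reaching 142 from the pivot; its underside is 150 above the bench, 18 to 30 above the pressed-down lid. The slot is 11 wide across the strap and 24 long, centred 120 from the pivot.
- hasp_pivot (a point): Pivot of the hasp, on the strap's upper face (158 above the bench); a steel pin head stands 4 above it.
- catch (a point): Top centre of the orange round boss (20 across, 14 high) on the lid; moves with it. A brass bolt 6 across is screwed through it: its stud stands 2 to 14 above the boss, its foot stops the lid. Bolt length is fixed, so with the lid on its stop the stud's top is always about 2 under the hasp, wherever it is screwed.
- drill: Blue and black cordless drill standing on its battery, 170 high, foot 115 x 75, loose. Origin: centre of its foot. Leave alone.
- tub: White round tub with an orange cap, 84 across, 95 high, loose. Origin: centre of its underside. Leave alone.
- tape: Roll of grey tape lying flat, 100 across, 40 high, loose. Origin: centre of its underside. Leave alone.

How it is judged (in metres and radians):
At the end, for the whole second after the job is handed in: The hasp is at its closed stop (joint hasp below 0.035 rad), the stud stands in its slot and the hasp holds the lid down (joint lid between 0.071 and 0.086 rad), both at rest (value of joint hasp below 0.035 rad and value of joint lid between 0.071 and 0.086 rad and velocity of joint lid between -0.05 and 0.05 rad/s and velocity of joint hasp between -0.05 and 0.05 rad/s); the robot touches nothing.
It fails at once if the lid was pressed with more than 35 N (contact force between the fingers and lid above 35 N).
It fails at once if the drill, the tub or the tape was moved by more than 30 mm (distance of any of drill, tub, tape from where it was at the start of the episode above 0.03 m).
It fails at once if the drill or the tub was tipped over (angle between any of drill, tub's own z axis and vertical above 0.5 rad).
It also fails if it takes over 35 s, if anything falls off the work surface, if the arm or the gripper's body presses on something with over 40 N, if the wrist force passes 120 N, or if a joint passes its speed limit or range.

## Working session

There is one attempt and no reset: what is moved stays moved. The work goes in short steps, Python scripts to look and compute and a tool call to move; the robot and the scene stay as the last step left them, time stands still between calls to the robot, and variables do not carry over. Pictures are saved under pics/ and viewed, at most 10 in all, crops included, and the job is handed in when it is done.

Besides the shell and the picture viewer there is one more tool, called after "Call:" as name(argument=value, ...), one argument or row to a line, values as JSON. servo_tool: Moves the arm, as the interface text tells. Its arguments: {"type":"object","properties":{"rows":{"type":"array","items":{"type":"array","items":{"type":"number"}}},"grip_force":{"type":"number"}},"required":["rows"]}

```bash
mkdir -p pics
python3 - <<'E'
from cell import manip
import cv2
s=manip.read_state();print({k:s[k] for k in("clock","eef_pos","eef_rot","wrist_force","finger_gap")})
for n in("scene","side"):
    cv2.imwrite(f"pics/{n}0.png",cv2.resize(manip.camera(n)[:,:,::-1],(800,600),interpolation=cv2.INTER_CUBIC))
    print(n,manip.camera_info(n))
print(manip.camera_info("wrist"))
E
```

```text
{'clock': 0.0, 'eef_pos': array([ 143.87375604, -530.58162785,  204.89391735]), 'eef_rot': array([-3.14046211e+00, -7.64433852e-05,  2.64751314e-01]), 'wrist_force': array([ 0.64249481, -0.57033076, -0.01238278]), 'finger_gap': 94.1435705629061}
scene {'fx': 473.77781812210463, 'fy': 473.77781812210463, 'cx': 251.07844440823385, 'cy': 189.9400233260851, 'position': array([1578.09291056, -290.92174328,  883.39075133]), 'rotation': array([-2.20545402,  0.01200206,  1.24160771])}
side {'fx': 412.5496390076006, 'fy': 412.5496390076006, 'cx': 254.34048073889397, 'cy': 191.54838965270133, 'position': array([533.86668165, 920.27393586, 849.31979092]), 'rotation': array([-2.26480011, -0.00321044, -3.0715181 ])}
{'fx': 288.00261211519006, 'fy': 288.00261211519006, 'cx': 255.1261562998233, 'cy': 188.53405132156547, 'T_tool_cam': array([[ 2.06755939e-04, -9.73279854e-01, -2.29622044e-01,
         6.66186417e+01],
       [ 9.99999767e-01,  3.50756940e-04, -5.86305959e-04,
        -7.30287058e-01],
       [ 6.51181304e-04, -2.29621869e-01,  9.73279699e-01,
        -1.79258476e+02],
       [ 0.00000000e+00,  0.00000000e+00,  0.00000000e+00,
         1.00000000e+00]])}
```

View pics/scene0.png

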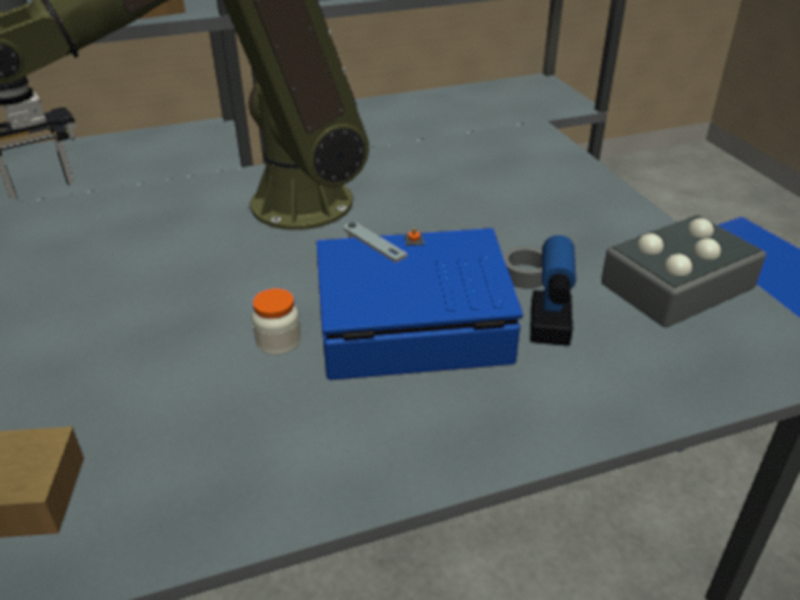

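View pics/side0.png

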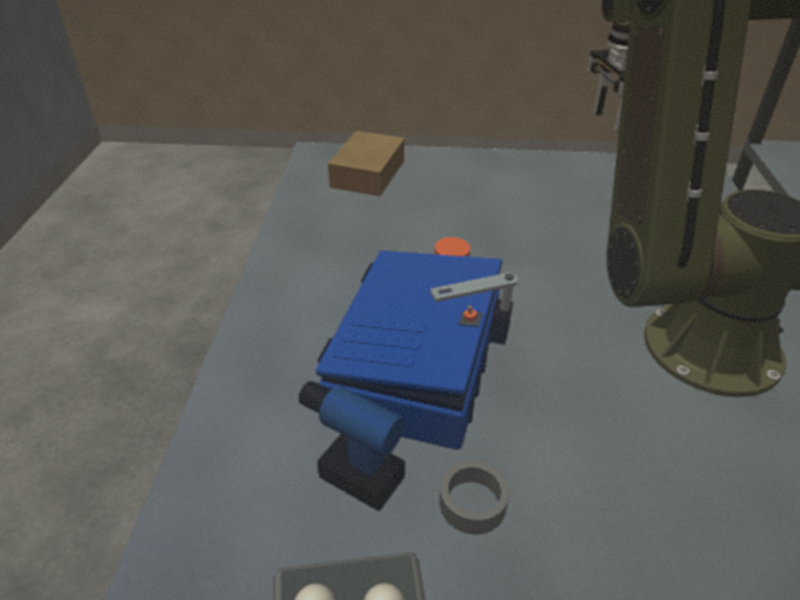

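The scene view (800x600) shows the hasp pivot at (352,228), its slot at (396,252) and the catch at (414,236). The lid's near corners are at (327,328) and (520,318). In the side view the pivot is at (511,278), the slot at (445,291) and the catch at (470,314).

```bash
cat > h.py <<'E'
import numpy as np
from scipy.spatial.transform import Rotation as R
from cell import manip
def ray(n,p,info=None):
    i=manip.camera_info(n); u,v=np.array(p)*0.64
    d=R.from_euler('xyz',i['rotation']).as_matrix()@[(u-i['cx'])/i['fx'],(v-i['cy'])/i['fy'],1]
    return np.array(i['position']),d/np.linalg.norm(d)
def tri(rs):
    A=sum(np.eye(3)-np.outer(d,d) for o,d in rs); b=sum((np.eye(3)-np.outer(d,d))@o for o,d in rs)
    x=np.linalg.solve(A,b); return x.round(1),[round(float(np.linalg.norm(np.cross(x-o,d))),1) for o,d in rs]
def plane(r,z): return (r[0]+r[1]*(z-r[0][2])/r[1][2]).round(1)
E
python3 - <<'E'
from h import *
for n,a,b,z in[("pivot",(352,228),(511,278),162),("slot",(396,252),(445,291),158),("catch",(414,236),(470,313),160),("FLcorner",(496,231),(466,387),148),("FRcorner",(318,240),(501,260),148),("RRcorner",(327,328),(379,252),114),("RLcorner",(519,318),(321,376),114),("tubtop",(274,302),(452,247),95)]:
    r=[ray("scene",a),ray("side",b)]
    print(n,*tri(r),plane(r[0],z),plane(r[1],z))
for n,p,z in[("drillhead",(398,430),160),("drillnose",(303,392),150),("drillfoot",(380,503),0),("drillfoot2",(404,468),40),("tape",(474,490),40)]: print(n,plane(ray("side",p),z))
E
```

```text
pivot [397.8  19.4 154.8] [3.6, 3.6] [415.6  16.8 162. ] [396.7  23.8 162. ]
slot [512.6  68.6 158.8] [3.3, 3.3] [516.4  69.6 158. ] [510.5  63.3 158. ]
catch [470.5 119.2 156.8] [2.5, 2.5] [479.2 117.8 160. ] [469.1 119.8 160. ]
FLcorner [482.  278.1 145.6] [8.1, 8.1] [497.3 277.1 148. ] [476.5 272.  148. ]
FRcorner [408.9 -49.  146.1] [0.7, 0.7] [412.9 -49.4 148. ] [408.7 -47.3 148. ]
RRcorner [638.8 -93.9 120. ] [0.5, 0.5] [632.2 -92.2 114. ] [ 639.4 -103.   114. ]
RLcorner [702.2 225.6 103.7] [1.3, 1.3] [715.3 219.2 114. ] [699.1 233.9 114. ]
tubtop [ 497.5 -158.    92.3] [2.6, 2.6] [ 505.  -157.5   95. ] [ 496.1 -157.8   95. ]
drillhead [569.6 367.7 160. ]
drillnose [711.9 300.8 150. ]
drillfoot [595.2 378.1   0. ]
drillfoot2 [562. 342.  40.]
tape [458.5 372.5  40. ]
```

Call:
servo_tool(
  rows=[
    [0,0,0,0,0,25,1],
    [0,0,7,10,20,15,1],
    [0,0,8,20,35,15,1],
    [0,0,8,20,40,15,1],
    [0,0,8,20,40,15,1],
    [0,0,8,20,40,15,1],
    [0,0,8,20,40,15,1],
    [0,0,8,20,40,15,1],
    [0,0,8,20,40,15,1],
    [0,0,8,20,40,10,1],
    [0,0,8,20,40,10,1],
    [0,0,8,20,40,10,1],
    [0,0,8,20,40,0,1],
    [0,0,8,20,40,0,1],
    [0,0,8,20,40,0,1],
    [0,0,8,20,40,0,1],
    [0,0,6,20,35,0,1],
    [0,0,0,0,20,0,1],
    [0,0,0,0,0,0,1],
    [0,0,0,0,0,0,1],
  ],
)

```text
clock: 2.6
eef_pos: [453.8, 98.6, 380.4]
eef_rot: [-3.141, 0.0, 2.446]
wrist_force: [-0.1, 0.5, -0.0]
finger_gap: 0.6
finger_force: 0.0
```

Run:
```python
from h import *; import cv2
s=manip.read_state(); im=manip.camera("wrist")
np.savez("w1.npz",p=s["eef_pos"],r=s["eef_rot"]); print(s["clock"],s["eef_pos"],s["eef_rot"],s["joints"],s["wrist_force"],s["finger_gap"])
cv2.imwrite("pics/w1.png",cv2.resize(im[:,:,::-1],(800,600),interpolation=cv2.INTER_CUBIC))
```

```text
2.6 [453.83697109  98.61773432 380.4064334 ] [-3.14142453e+00  6.76253857e-05  2.44615164e+00] [ 1.35178375e-01  3.22580562e-02  1.43434914e+00 -1.64209588e-04
  1.67506398e+00 -7.40194020e-01] [-0.14991532  0.48361865 -0.04077677] 0.627272152044591
```

View pics/w1.png

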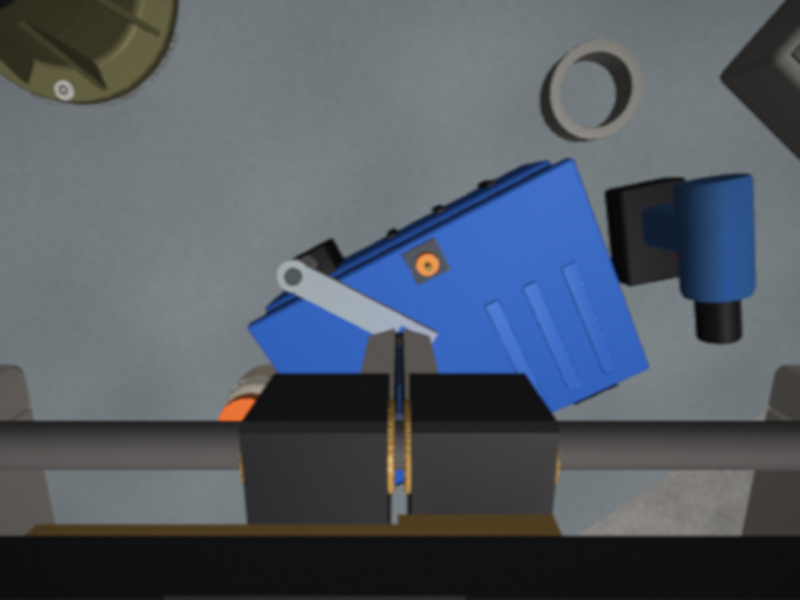

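The wrist view shows the pivot at (292,276), the catch at (428,265) and the front lid corners at (573,159) and (249,325). The hasp tip is near (432,333), partly behind the fingers.

```bash
cat >> h.py <<'E'
def wray(f,p):
    d=np.load(f); i=manip.camera_info("wrist"); T=np.eye(4); T[:3,:3]=R.from_euler('xyz',d['r']).as_matrix(); T[:3,3]=d['p']
    C=T@i['T_tool_cam']; u,v=np.array(p)*0.64
    q=C[:3,:3]@[(u-i['cx'])/i['fx'],(v-i['cy'])/i['fy'],1]; return C[:3,3],q/np.linalg.norm(q)
E
python3 - <<'E'
from h import *
for n,p,z,a,b in[("pivot",(292,276),162,(352,228),(511,278)),("catch",(428,265),165,(414,236),(470,313)),("FL",(573,159),148,(496,231),(466,387)),("FR",(249,325),148,(318,240),(501,260)),("tip",(434,337),158,None,None)]:
    w=wray("w1.npz",p); print(n,plane(w,z), tri([w,ray("side",b)]) if a else '',tri([w,ray("scene",a),ray("side",b)]) if a else '')
# fit case pose x,y,yaw from wrist
from scipy.optimize import least_squares
L=np.array([[-138,-100],[-92,13],[-118,170],[-118,-170]]);W=np.array([plane(wray("w1.npz",p),z)[:2] for p,z in[((292,276),162),((428,265),165),((573,159),148),((249,325),148)]])
f=lambda x:(L@np.array([[np.cos(x[2]),np.sin(x[2])],[-np.sin(x[2]),np.cos(x[2])]])+x[:2]-W).ravel()
r=least_squares(f,[550,80,-.2]);print(r.x,r.fun.round(1))
E
```

```text
pivot [400.7  19.3 162. ] (array([398.3,  18.8, 158.6]), [2.4, 2.4]) (array([399.2,  18.5, 155.3]), [1.9, 3.7, 4.0])
catch [470.7 119.7 165. ] (array([470.3, 119.7, 160.3]), [1.2, 1.2]) (array([471.2, 119.2, 157.2]), [0.8, 2.3, 2.8])
FL [482.  275.7 148. ] (array([479. , 274.8, 151.8]), [2.2, 2.2]) (array([482.2, 277.4, 145.3]), [0.9, 8.2, 8.0])
FR [409.2 -49.  148. ] (array([408.8, -49.6, 146.4]), [0.4, 0.4]) (array([409. , -49.3, 146.3]), [0.5, 0.8, 0.6])
tip [528.6  80.6 158. ]  
[ 5.59076151e+02  8.68907570e+01 -2.22839268e-01] [ 1.7  0.6  1.5  0.2 -0.4  3.1 -2.8 -3.8]
```

Call:
servo_tool(
  rows=[
    [0,0,0,4,-16,-20,1],
    [0,0,0,4,-17,-30,1],
    [0,0,0,4,-17,-30,1],
    [0,0,0,4,-17,-30,1],
    [0,0,0,4,-16,-30,1],
    [0,0,0,0,0,-30,1],
    [0,0,0,0,0,-25,1],
    [0,0,0,0,0,-20,1],
    [0,0,0,0,0,-12,1],
    [0,0,0,0,0,-6,1],
    [0,0,0,0,0,0,1],
    [0,0,0,0,0,0,1],
  ],
)

```text
clock: 4.15
eef_pos: [474.2, 16.1, 148.1]
eef_rot: [3.141, 0.001, 2.446]
wrist_force: [-1.2, 0.3, 0.4]
finger_gap: 0.1
finger_force: 0.0
```

Call:
servo_tool(
  rows=[
    [0,0,0,-1,4,0,1],
    [0,0,0,-1,4,0,1],
    [0,0,0,-1,4,0,1],
    [0,0,0,-1,4,0,1],
    [0,0,0,-1,4,0,1],
    [0,0,0,-1,4,0,1],
    [0,0,0,0,0,0,1],
  ],
)

```text
clock: 5.03
eef_pos: [467.9, 40.5, 147.5]
eef_rot: [3.141, -0.0, 2.447]
wrist_force: [0.2, 0.8, -0.2]
finger_gap: 0.4
finger_force: 0.0
```

Call:
servo_tool(
  rows=[
    [0,0,0,0,0,-2,1],
    [0,0,0,0,0,-2,1],
    [0,0,0,0,0,0,1],
    [0,0,0,0,0,0,1],
  ],
)

```text
clock: 5.52
eef_pos: [468.0, 40.1, 143.6]
eef_rot: [3.142, 0.0, 2.446]
wrist_force: [-2.1, -0.2, 3.7]
finger_gap: 0.9
finger_force: 1.5
```

Call:
servo_tool(
  rows=[
    [0,0,0,0,0,-2,1],
    [0,0,0,0,0,-1,1],
    [0,0,0,0,0,0,1],
  ],
)

```text
clock: 5.9
eef_pos: [467.8, 40.2, 140.4]
eef_rot: [-3.141, -0.0, 2.446]
wrist_force: [-3.7, 1.5, 3.7]
finger_gap: 0.5
finger_force: 2.1
```

Call:
servo_tool(
  rows=[
    [0,0,0,0,0,-1.5,1],
    [0,0,0,0,0,-1.5,1],
    [0,0,0,0,0,-1.5,1],
    [0,0,0,0,0,-1.5,1],
    [0,0,0,0,0,0,1],
  ],
)

```text
clock: 6.52
eef_pos: [467.9, 40.2, 134.4]
eef_rot: [-3.142, -0.0, 2.446]
wrist_force: [-4.4, 0.5, 6.3]
finger_gap: 0.3
finger_force: 3.0
```

Call:
servo_tool(
  rows=[
    [0,0,0,0,0,-1,1],
    [0,0,0,0,0,-0.5,1],
    [0,0,0,0,0,0,1],
  ],
)

```text
clock: 6.9
eef_pos: [467.8, 40.2, 132.9]
eef_rot: [-3.141, -0.0, 2.446]
wrist_force: [-3.9, 0.6, 7.1]
finger_gap: 0.5
finger_force: 3.3
```

Call:
servo_tool(
  rows=[
    [0,0,0,0,0,-1,1],
    [0,0,0,0,0,-0.5,1],
    [0,0,0,0,0,0,1],
  ],
)

```text
clock: 7.28
eef_pos: [467.7, 40.2, 131.4]
eef_rot: [-3.141, -0.0, 2.446]
wrist_force: [-4.7, 1.9, 6.6]
finger_gap: 0.7
finger_force: 3.5
```

Call:
servo_tool(
  rows=[
    [0,0,0,0,0,-1,1],
    [0,0,0,0,0,0,1],
  ],
)

```text
clock: 7.52
eef_pos: [467.8, 40.2, 130.5]
eef_rot: [-3.141, -0.0, 2.447]
wrist_force: [-4.8, 1.2, 7.8]
finger_gap: 0.3
finger_force: 3.7
```

Call:
servo_tool(
  rows=[
    [0,0,0,0,0,-1,1],
    [0,0,0,0,0,0,1],
  ],
)

```text
clock: 7.78
eef_pos: [467.8, 40.2, 129.5]
eef_rot: [-3.141, -0.0, 2.447]
wrist_force: [-4.9, 1.0, 8.2]
finger_gap: 0.5
finger_force: 3.8
```

Call:
servo_tool(
  rows=[
    [0,0,0,0,0,-1,1],
    [0,0,0,0,0,0,1],
  ],
)

```text
clock: 8.02
eef_pos: [467.7, 40.2, 128.5]
eef_rot: [-3.141, -0.0, 2.447]
wrist_force: [-4.8, 1.0, 7.9]
finger_gap: 0.4
finger_force: 4.0
```

Call:
servo_tool(
  rows=[
    [0,0,0,0,0,-1,1],
    [0,0,0,0,0,0,1],
  ],
)

```text
clock: 8.28
eef_pos: [467.8, 40.2, 127.5]
eef_rot: [-3.141, -0.0, 2.446]
wrist_force: [-5.5, 0.6, 8.7]
finger_gap: 0.4
finger_force: 4.2
```

Call:
servo_tool(
  rows=[
    [0,0,0,0,0,-1,1],
    [0,0,0,0,0,0,1],
  ],
)

```text
clock: 8.52
eef_pos: [467.7, 40.3, 126.5]
eef_rot: [-3.141, -0.0, 2.446]
wrist_force: [-6.2, 1.5, 8.7]
finger_gap: 0.2
finger_force: 4.3
```

Call:
servo_tool(
  rows=[
    [0,0,0,0,0,-1,1],
    [0,0,0,0,0,0,1],
  ],
)

```text
clock: 8.78
eef_pos: [467.6, 40.3, 125.5]
eef_rot: [-3.141, -0.001, 2.446]
wrist_force: [-6.7, 1.0, 10.0]
finger_gap: 0.3
finger_force: 4.5
```

Call:
servo_tool(
  rows=[
    [0,0,0,0,0,-1,1],
    [0,0,0,0,0,0,1],
  ],
)

```text
clock: 9.02
eef_pos: [467.6, 40.3, 124.5]
eef_rot: [-3.141, -0.001, 2.446]
wrist_force: [-6.3, 0.6, 9.8]
finger_gap: 0.5
finger_force: 4.7
```

Call:
servo_tool(
  rows=[
    [0,0,0,0,0,-1,1],
    [0,0,0,0,0,0,1],
  ],
)

```text
clock: 9.28
eef_pos: [467.6, 40.3, 123.5]
eef_rot: [-3.141, -0.001, 2.447]
wrist_force: [-7.1, 1.1, 9.9]
finger_gap: 0.5
finger_force: 4.9
```

Call:
servo_tool(
  rows=[
    [0,0,0,0,0,-1,1],
    [0,0,0,0,0,0,1],
  ],
)

```text
clock: 9.52
eef_pos: [467.6, 40.3, 122.6]
eef_rot: [-3.141, -0.001, 2.447]
wrist_force: [-6.8, 0.5, 10.3]
finger_gap: 0.8
finger_force: 5.1
```

Call:
servo_tool(
  rows=[
    [0,0,0,0,0,-0.7,1],
    [0,0,0,0,0,0,1],
  ],
)

```text
clock: 9.78
eef_pos: [467.6, 40.3, 121.9]
eef_rot: [-3.141, -0.001, 2.446]
wrist_force: [-8.0, 1.5, 9.9]
finger_gap: 0.3
finger_force: 5.3
```

Call:
servo_tool(
  rows=[
    [0,0,0,0,0,-0.7,1],
    [0,0,0,0,0,0,1],
  ],
)

```text
clock: 10.02
eef_pos: [467.5, 40.3, 121.3]
eef_rot: [-3.141, -0.001, 2.447]
wrist_force: [-9.2, 2.2, 11.9]
finger_gap: 0.5
finger_force: 6.1
```

Call:
servo_tool(
  rows=[
    [0,0,0,0,0,-0.7,1],
    [0,0,0,0,0,0,1],
  ],
)

```text
clock: 10.28
eef_pos: [467.5, 40.3, 121.0]
eef_rot: [-3.141, -0.001, 2.447]
wrist_force: [-11.3, 1.3, 18.2]
finger_gap: 0.4
finger_force: 9.1
```

Call:
servo_tool(
  rows=[
    [0,0,0,0,0,-0.7,1],
    [0,0,0,0,0,0,1],
  ],
)

```text
clock: 10.52
eef_pos: [467.6, 40.3, 120.8]
eef_rot: [-3.141, -0.0, 2.447]
wrist_force: [-14.9, 1.2, 25.9]
finger_gap: 0.5
finger_force: 12.5
```

Call:
servo_tool(
  rows=[
    [0,0,0,-0.5,1,0.5,1],
    [0,0,0,-1,2,0,1],
    [0,0,0,-1,2,0,1],
    [0,0,0,0,0,0,1],
  ],
)

```text
clock: 11.02
eef_pos: [466.9, 44.3, 121.3]
eef_rot: [3.14, 0.004, 2.446]
wrist_force: [1.4, -7.0, 11.4]
finger_gap: 0.2
finger_force: 5.8
```

Call:
servo_tool(
  rows=[
    [0,0,0,-1,2,-0.5,1],
    [0,0,0,-1,2,0,1],
    [0,0,0,0,0,0,1],
  ],
)

```text
clock: 11.4
eef_pos: [465.5, 48.2, 121.2]
eef_rot: [3.139, 0.006, 2.446]
wrist_force: [3.7, -8.3, 14.1]
finger_gap: 0.4
finger_force: 6.8
```

Call:
servo_tool(
  rows=[
    [0,0,0,-1,2,0,1],
    [0,0,0,-1.2,2,0,1],
    [0,0,0,0,0,0,1],
  ],
)

```text
clock: 11.78
eef_pos: [463.3, 52.3, 121.2]
eef_rot: [3.139, 0.006, 2.446]
wrist_force: [4.5, -6.6, 13.5]
finger_gap: 0.4
finger_force: 6.6
```

Call:
servo_tool(
  rows=[
    [0,0,0,-1.2,2,-0.4,1],
    [0,0,0,-1.2,2,0,1],
    [0,0,0,0,0,0,1],
  ],
)

```text
clock: 12.15
eef_pos: [461.3, 56.1, 121.1]
eef_rot: [3.139, 0.007, 2.446]
wrist_force: [5.6, -8.3, 15.4]
finger_gap: 0.5
finger_force: 7.7
```

Call:
servo_tool(
  rows=[
    [0,0,0,-1.2,2,0,1],
    [0,0,0,-1.2,2,0,1],
    [0,0,0,0,0,0,1],
  ],
)

```text
clock: 12.52
eef_pos: [459.0, 60.2, 121.1]
eef_rot: [3.138, 0.007, 2.446]
wrist_force: [5.8, -9.1, 14.8]
finger_gap: 0.4
finger_force: 7.8
```

Call:
servo_tool(
  rows=[
    [0,0,0,-1.2,2,0,1],
    [0,0,0,-0.8,1.2,0,1],
    [0,0,0,0,0,0,1],
  ],
)

```text
clock: 12.9
eef_pos: [457.8, 62.1, 121.2]
eef_rot: [3.139, 0.01, 2.447]
wrist_force: [13.0, -21.1, 12.1]
finger_gap: 0.6
finger_force: 14.4
```

Call:
servo_tool(
  rows=[
    [0,0,0,-0.9,1,0,1],
    [0,0,0,0,0,0,1],
  ],
)

```text
clock: 13.15
eef_pos: [457.7, 62.3, 121.3]
eef_rot: [3.139, 0.012, 2.446]
wrist_force: [18.2, -29.0, 8.7]
finger_gap: 0.4
finger_force: 18.3
```

Call:
servo_tool(
  rows=[
    [0,0,0,-0.9,1,0,1],
    [0,0,0,0,0,0,1],
  ],
)

```text
clock: 13.4
eef_pos: [457.5, 62.5, 121.4]
eef_rot: [3.139, 0.014, 2.446]
wrist_force: [23.9, -37.6, 5.2]
finger_gap: 0.3
finger_force: 22.7
```

Call:
servo_tool(
  rows=[
    [0,0,0,1.2,-1.8,0,1],
    [0,0,0,0,0,0,1],
  ],
)

```text
clock: 13.65
eef_pos: [457.6, 62.3, 121.2]
eef_rot: [3.138, 0.01, 2.446]
wrist_force: [15.3, -21.2, 10.3]
finger_gap: 0.3
finger_force: 19.3
```

Run:
```python
from h import *; import cv2
a=manip.camera("side")[130:260,220:380,::-1]; b=manip.camera("scene")[110:240,180:340,::-1]
cv2.imwrite("pics/c2.png",cv2.resize(np.hstack([a,b]),(800,325),interpolation=cv2.INTER_CUBIC))
```

```text
(no output)
```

View pics/c2.png

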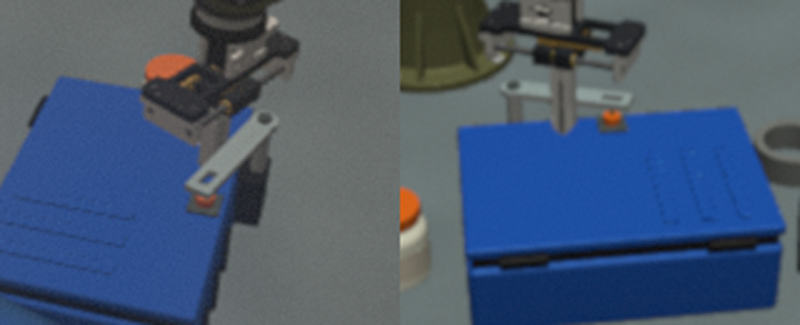

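Call:
servo_tool(
  rows=[
    [0,0,0,0.5,-0.8,0,1],
    [0,0,0,0,0,1,1],
    [0,0,0,0,0,1.5,1],
    [0,0,0,0,0,1.5,1],
    [0,0,0,0,0,2,1],
    [0,0,0,0,0,2,1],
    [0,0,0,0,0,2,1],
    [0,0,0,0,0,2,1],
    [0,0,0,0,0,2,1],
    [0,0,0,0,0,2,1],
    [0,0,0,0,0,0,1],
  ],
)

```text
clock: 15.12
eef_pos: [457.3, 62.0, 135.1]
eef_rot: [3.139, 0.008, 2.446]
wrist_force: [23.4, -15.5, -14.9]
finger_gap: 0.5
finger_force: 13.9
```

Call:
servo_tool(
  rows=[
    [0,0,0,2,-1.3,0,1],
    [0,0,0,2,-1.3,1,1],
    [0,0,0,2,-1.3,3,1],
    [0,0,0,1,-1,8,1],
    [0,0,0,0,0,15,1],
    [0,0,0,0,0,30,1],
    [0,0,0,0,0,40,1],
    [0,0,0,0,0,40,1],
    [0,0,0,0,0,40,1],
    [0,0,0,0,-20,20,1],
    [0,0,0,0,-20,0,1],
    [0,0,0,0,0,0,1],
  ],
)

```text
clock: 16.62
eef_pos: [461.2, 18.3, 333.2]
eef_rot: [3.141, 0.001, 2.445]
wrist_force: [0.5, -0.1, 0.2]
finger_gap: 0.4
finger_force: 0.0
```

Run:
```python
from h import *; import cv2
s=manip.read_state(); np.savez("w3.npz",p=s["eef_pos"],r=s["eef_rot"]);w=manip.camera("wrist")[80:290,140:400,::-1]
a=manip.camera("side")[130:340,180:440,::-1]
print(s["clock"],s["eef_pos"],s["wrist_force"])
cv2.imwrite("pics/c3.png",cv2.resize(np.hstack([a,w]),(800,323),interpolation=cv2.INTER_CUBIC))
```

```text
16.625 [461.15711674  18.27628475 333.17757156] [ 0.53136792 -0.09913517  0.23608566]
```

View pics/c3.png

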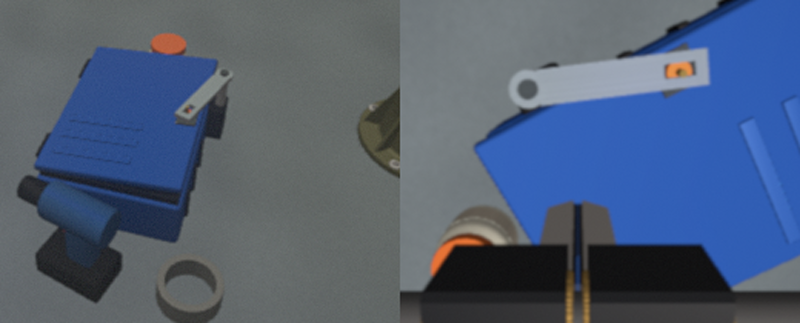

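The wrist crop, with its slot at about (681,71), shows the brass stud inside the slot. The boss is up against the strap and the gripper is clear.

```bash
python3 -c "
from cell import manip
print(manip.sign_off())"
```

```text
the job is handed in; nothing more can be done
None
```

The case is fastened and the job handed in at about 17 s: the last picture shows the stud in the hasp's slot and the lid held down, with the gripper clear. The pressing force read at most about 26 N straight down. I saw no movement of the drill, tub or tape. The sign-off returned no verdict.

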